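# Serve one dryer ball from the lever dispenser without slamming its lid

## Robot

A 7-joint arm with a two-finger parallel gripper is mounted at the origin on a cart in front of the work surface, level with it; the furniture and walls round the work are solid. World frame = base frame: x ahead of the robot, y to its left, z up, the work surface at z = 0. Lengths are in m, angles in degrees, forces in N, time in s.
With the tool pointing down it reaches from about 0.375 to 0.925 m from the base axis. Payload 3.1 kg.
Tool frame: the origin (TCP) lies on the centre line of the jaws, within the pads' length; the fingertips stand 11 mm ahead of it and the grasp point (between the pads) lies 8 mm behind it; z points along the fingers, y is the line along which they close (so a half turn about z gives the same grasp; the last joint's range is limited). The gripper opens to 85 mm and grips with 20 to 120 N. Pads are 22 mm wide; open, the fingers measure 114 mm over their backs; the gripper's body (76 mm by 85 mm) begins 54 mm behind the grasp point. The pads swing forward as they close: fully open they stand 13 mm farther back than shut.
Start: joints at [-75.332, 21.939, 2.515, 91.553, -1.026, 66.532, -2.859], TCP at [0.225, 0.61, 0.242] pointing down, gripper open.
Joint ranges: [-149.38, 149.38], [-23.57, 123.04], [-84.95, 90], [0, 143.3], [-89.99, 269.99], [3.08, 112.72], [-163.45, 163.45]. Speed limits (degrees/s): [159.86, 159.86, 180, 180, 180, 180, 180].

## Interface

Orientations are given as a 3x3 rotation matrix whose columns are the frame's x, y, z axes.
In Python, from bench import get_state, read_camera, job_done, look_for, outline_of, landmark_of gives the robot as it stands.
- The arm moves only by the tool apply_moves, never from a script. Its argument "series" is a list of rows, each a list of 3 entries, a list of its own where there are three numbers: the shift along the tool's x, y, z in mm, then the turn, a rotation vector about the tool's x, y, z in degrees, then the gripper's target within -1 to 1 (fully open at 1, half-way at 0, shut at -1). In form: [[[dx, dy, dz], [ax, ay, az], hand], ...]. A call has 1 to 8 rows; each row is the pose to reach, as a shift and turn from the pose commanded when the call began, along the tool's axes at that moment; what a row does not reach only later rows make up. A row lasts 1/10 s, in which the tool goes at most 50 mm and 8.59 degrees, less where a joint would pass 70% of its speed; a pose out of reach is approached as far as the arm can. A call with a gripper value outside its range is refused whole. The fingers move at their own pace and stop on an object; the grip force is fixed at half the most. Time passes only in rows, so rows that repeat a pose let the fingers close. It gives the time, the measured TCP pose, the force, the opening and the grip force at its end, in the units of the state.
- get_state(): the state, without advancing time (a new reading comes with each control period).
- read_camera(name): name is "scene" or "top" or "wrist"; returns a dict with "image" (400x640x3 uint8, red, green, blue), "z_map" (400x640 float32, m along the optical axis (not along the pixel's ray), 0 where there is no reading), "fx", "fy", "cx", "cy" (pixels), "pose" (4x4, takes a point from camera to world coordinates). Camera axes: x right, y down, z forward; pixel columns grow to the right and rows downward; lengths in m; the calibration is good to about 2 mm. A picture is of the moment at which its call begins.
- job_done(): hands the job in; it is judged then, once.
Trained networks look in a picture, given as the dict that the camera call returned (one of the last four; its "shot" number tells which), for a name from the list of things; names that differ only in an ending like _2 or _b are one class to them, and where a whole thing is asked for, a point or a joint stands for the part that bears it (a point fixed in the world has none). Each returns a list of dicts, best first, with "conf" (0 to 1); they miss things now and then, are a little off and sometimes report something else, mostly with a low value. They report only what shows in the picture. A call takes as long as a camera call.
- look_for(picture, label): "extent" ([left, top, right, bottom] in pixels, round what is visible of it).
- outline_of(picture, label): "pixels" (400x640 bool, what is visible of it) and "extent" ([left, top, right, bottom] in pixels, round what is visible of it).
- landmark_of(picture, label): "centre" ([column, row] in pixels: a listed point, or the origin of a listed thing).
The state is a dict: "time": time; "qpos": joint angles; "qvel": joint speeds; "tau": joint torques, N m; "tcp_pos": TCP position; "tcp_rot": TCP orientation; "contact_force": force on the tool from outside, world axes, zero at the start; "moment": the same for the moment, N m; "finger_gap": finger opening in m; "finger_force": force on a finger pad.
Only numpy, scipy, OpenCV 4.12 (cv2) and the standard library are available. Lean on these libraries where they do the work, as an engineer would, in place of code of your own. Each camera call takes 0.05 s, during which the arm holds its last target. There are 200 camera calls.

## Task

Serve one dryer ball from the counter dispenser: press its hand lever all the way down with the fingertips and keep it down until the ball that rolls out lies still in the front pocket. Then let the lever up slowly, staying on it until it is right home, so that the linked clear lid comes down gently and does not slam, and take the hand away. Exactly one ball is to come out. Work it by the lever alone: keep your hand off the lid and the balls, leave the things standing round it undisturbed, and pick nothing up.

Things in the scene. Friction and masses are not known exactly. Their poses are not given: they have to be found in the camera images.
- dispenser: White sheet-metal dryer-ball dispenser fixed to the table: slim case 175 x 68 mm, 143 mm high, an open pocket (walls 80 mm high) in front, grey base plate 270 x 100 mm. Origin on the table under the case; local -x is the front (pocket, front face at x = -0.160), +x the back (0.106), z up; the lever is on the local +y side. Three balls queue inside, behind clear upper panels, on a chute sloping to the front.
- pad_top (a point): Centre of the top of the lever's pad, where to press; local (-0.184, 0.085), the pad edge 28 mm from the pocket wall. At rest 85 mm above the table, front edge tilted up 0.2 rad; fully pressed 38 mm above it (47 mm straight down, within 5 mm sideways), front tilted down 0.25 rad. Takes 2 to 5 N, hard stop at the bottom, no latch: the lid's weight makes the pad follow a finger drawn up.
- lever_arm: The steel lever with its ribbed black rubber pad, 46 x 46 mm, beside the pocket; origin on its pivot, local (-0.085, 0, 0.052), x and z as the dispenser's when at rest. Pressing the pad raises the lid and, behind the first ball, a stop finger that keeps the next ball back until the lever is home.
- lever (a joint): Angle of the lever: 0 at rest (home, lid shut), 0.45 rad fully pressed.
- lid (a joint): Angle of the lid, linked to the lever by a push rod: 0 shut, about 0.79 rad with the lever fully down. If the lever is let go the lid falls shut at 2 rad/s or more, a slam; under 1.5 rad/s over the last 0.12 rad is gentle. Drawing the finger up at 30 mm/s gives about 0.5 rad/s.
- lid_cover: The lid: clear plastic, steel side rails, 172 x 86 mm, top face 151 mm above the table when shut, hinged at the back of the case (origin on the hinge line, local x = 0.098, z = 0.112 of the dispenser), with a front skirt hanging over the mouth. Its front edge swings up and back to about 270 mm above the table. Not to be touched.
- pocket (a point): Where a served ball's centre comes to rest: in the front pocket against its front lip, on the dispenser's centre line, local (-0.130, 0, 0.068).
- ball_front: nubbed blue plastic dryer ball, 50 mm across, 45 g, origin at its centre; first in the queue, seen through the lid; the one to be served.
- ball_mid: nubbed blue plastic dryer ball, 50 mm across, 45 g, origin at its centre; second in the queue; rolls up to the lid's skirt after the lever is home, and stays in the case.
- ball_rear: nubbed blue plastic dryer ball, 50 mm across, 45 g, origin at its centre; third in the queue; stays in the case.
- token_tin: Loose printed food tin, 75 mm across, 58 mm high, some 230 mm from the dispenser on the side away from the lever; origin under its centre. Leave alone.
- drain_coupling: Loose white pipe coupling, 42 mm across, 50 mm high, beside the pocket on the side away from the lever; origin under its centre. Leave alone.
- soap_scoop: Loose white powder scoop, 68 x 135 x 52 mm, some 180 mm from the case on the lever side; origin under its centre. Leave alone.
- torch: Loose black torch standing on end, 44 mm across, 123 mm high, beside the case on the side away from the lever; origin under its centre. Leave alone.

How it is judged (in metres and radians):
On the way:
1. the lever is held down by the fingers with the lid fully raised (over 0.55 rad) while the front ball lies still in the pocket (distance between ball_front and pocket below 0.02 m and linear speed of ball_front below 0.05 m/s and value of joint lid above 0.55 rad and contact force between the fingers and lever_arm above 0.3 N), for 0.3 s.
At the end, for the whole second after the job is handed in: The lid is shut and the lever home (both within 0.03 rad), one ball lies still in the pocket (centre within 20 mm of its resting point), and the other two are still in the case (value of joint each of lid, lever below 0.03 rad and distance between ball_front and pocket below 0.02 m and linear speed of each of ball_front, ball_mid below 0.05 m/s and x of each of ball_mid, ball_rear in the frame of dispenser above -0.06 m); the robot touches nothing.
It fails at once if the lid slams: faster than 1.5 rad/s on its last 0.12 rad (value of joint lid below 0.12 rad and velocity of joint lid below -1.5 rad/s).
It fails at once if a second ball comes out (not (x of each of ball_mid, ball_rear in the frame of dispenser above -0.06 m)).
It fails at once if the hand touches the lid (contact force between any of the fingers, the arm and lid_cover above 0.5 N).
It fails at once if the hand touches a ball or a ball is lifted (contact force between any of the fingers, the arm and ball_front above 0.3 N or contact force between any of the fingers, the arm and ball_mid above 0.3 N or contact force between any of the fingers, the arm and ball_rear above 0.3 N or height (world z) of any of ball_front, ball_mid, ball_rear above 0.15 m).
It fails at once if a thing standing round the dispenser is moved by more than 15 mm or tipped (distance of any of token_tin, drain_coupling, soap_scoop, torch from where it was at the start of the episode above 0.015 m or angle between any of token_tin, drain_coupling, soap_scoop, torch's own z axis and vertical above 0.3 rad).
It also fails if it takes over 43 s, if anything falls off the work surface, if the arm or the gripper's body presses on something with over 40 N, if the wrist force passes 120 N, or if a joint passes its speed limit or range.

## Working session

There is one attempt and no reset: what is moved stays moved. The work goes in short steps, Python scripts to look and compute and a tool call to move; the robot and the scene stay as the last step left them, time stands still between calls to the robot, and variables do not carry over. Pictures are saved under pics/ and viewed, at most 10 in all, crops included, and the job is handed in when it is done.

Besides the shell and the picture viewer there is one more tool, called after "Call:" in YAML: its name, and indented under it one key for each argument. apply_moves: Moves the arm, as the interface text tells. Its arguments: {"type":"object","properties":{"series":{"type":"array"}},"required":["series"]}

```bash
mkdir -p pics; cat > h.py <<'E'
import numpy as np, cv2
from bench import *
def w(p,u,v,z=None):
    r=np.array([(u-p['cx'])/p['fx'],(v-p['cy'])/p['fy'],1.]);T=np.array(p['pose'])
    return T[:3,:3]@(r*z)+T[:3,3]
def cloud(p):
    v,u=np.mgrid[:400,:640];z=p['z_map'];T=np.array(p['pose'])
    c=np.stack([(u-p['cx'])/p['fx']*z,(v-p['cy'])/p['fy']*z,z],-1)
    return c@T[:3,:3].T+T[:3,3]
E
python3 - <<'E'
from h import *
s=get_state();print(s['time'],s['tcp_rot'],s['tcp_pos'])
ims=[]
for n in ['scene','top']:
    p=read_camera(n);C=cloud(p);ims.append(p['image'].copy())
    for l in ['pad_top','pocket','dispenser','lever_arm','lid_cover','ball_front','soap_scoop','torch','drain_coupling','token_tin']:
        try: r=landmark_of(p,l)
        except Exception as e: print(l,e);continue
        if r:
            u,v=r[0]['centre'];iu,iv=int(round(u)),int(round(v))
            if 0<=iu<640 and 0<=iv<400: print(n,l,round(r[0]['conf'],2),np.round([u,v]),np.round(C[iv,iu],3)); cv2.circle(ims[-1],(iu,iv),3,(255,0,0),-1)
cv2.imwrite('pics/a.png',cv2.resize(np.vstack(ims),(480*1,600))[:,:,::-1])
cv2.imwrite('pics/b.png',ims[1][:,:,::-1]);cv2.imwrite('pics/c.png',ims[0][:,:,::-1])
E
```

```text
0.0 [[-9.38097430e-01  3.46370572e-01 -7.99332887e-04]
 [ 3.46371472e-01  9.38094042e-01 -2.52430210e-03]
 [-1.24494542e-04 -2.64490742e-03 -9.99996494e-01]] [0.22486536 0.60888996 0.24088226]
scene pad_top 0.82 [249. 218.] [0.483 0.115 0.085]
scene pocket 0.7 [287. 235.] [0.538 0.038 0.049]
scene dispenser 0.72 [332. 238.] [ 0.626 -0.025  0.032]
scene lever_arm 0.68 [302. 235.] [0.555 0.001 0.061]
scene lid_cover 0.88 [360. 192.] [ 0.699 -0.044  0.141]
scene torch 0.7 [381. 267.] [ 0.615 -0.196  0.055]
scene drain_coupling 0.83 [329. 285.] [ 0.522 -0.132  0.015]
scene token_tin 0.56 [383. 293.] [ 0.568 -0.246  0.044]
top pad_top 0.85 [298. 257.] [0.479 0.115 0.087]
top pocket 0.83 [335. 242.] [0.527 0.018 0.009]
top dispenser 0.82 [342. 200.] [0.621 0.007 0.148]
top lever_arm 0.71 [336. 228.] [0.567 0.016 0.008]
top lid_cover 0.97 [350. 155.] [ 0.738 -0.011  0.15 ]
top soap_scoop 0.91 [284. 187.] [0.671 0.163 0.054]
top torch 0.57 [393. 196.] [ 0.657 -0.139  0.044]
top drain_coupling 0.56 [295. 258.] [0.476 0.123 0.085]
top token_tin 0.8 [424. 220.] [ 0.59  -0.221  0.054]
```

View pics/b.png

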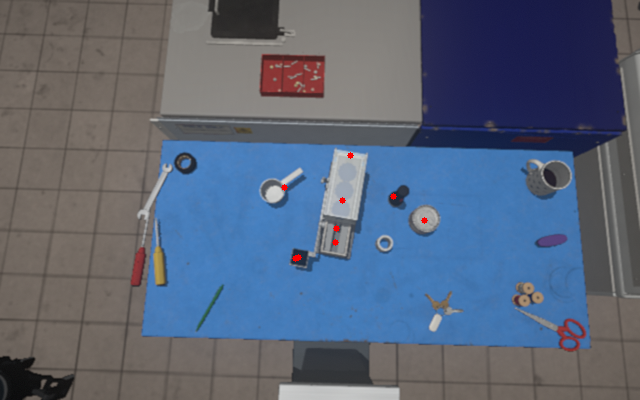

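View pics/c.png

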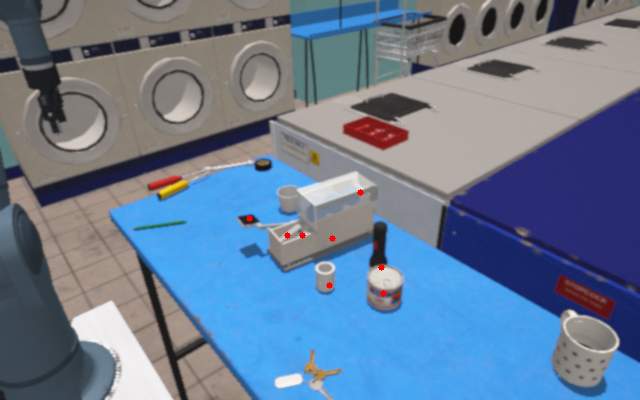

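The top view shows the pad at (298,258) left of the pocket, and the dispenser's front faces the robot with a yaw of about -9°. The scoop, torch, coupling and tin are clear of the path from the start pose.

```bash
python3 - <<'E'
from h import *
for n in ['top','scene']:
    p=read_camera(n);C=cloud(p)
    m=(abs(C[...,0]-.482)<.045)&(abs(C[...,1]-.115)<.04)&(C[...,2]>.07)&(C[...,2]<.11)&(p['image'].max(-1)<70)
    q=C[m];print(n,len(q),q.min(0).round(3),q.max(0).round(3),q.mean(0).round(3))
    h=(C[...,2]>.135)&(C[...,2]<.16)&(abs(C[...,0]-.65)<.2)&(abs(C[...,1])<.1)
    if n=='top': print(cv2.minAreaRect(C[h][:,:2].astype(np.float32)*1000))
R=np.array(get_state()['tcp_rot']);t=np.array(get_state()['tcp_pos'])
print(R.T@(np.array([.481,.115,.18])-t)*1000)
E
```

```text
top 184 [0.461 0.095 0.076] [0.498 0.131 0.091] [0.479 0.113 0.085]
((710.506103515625, 0.3903656005859375), (278.8786926269531, 198.78956604003906), 0.0793716236948967)
scene 102 [0.459 0.093 0.082] [0.494 0.128 0.09 ] [0.477 0.11  0.086]
[-411.37208686 -375.50999964   62.27716484]
```

Call:
apply_moves:
  series:
    - [[-34,-31,0],[0,0,0],-1]
    - [[-68,-63,0],[0,0,0],-1]
    - [[-102,-94,0],[0,0,0],-1]
    - [[-136,-126,0],[0,0,0],-1]
    - [[-170,-157,0],[0,0,0],-1]
    - [[-204,-188,0],[0,0,0],-1]
    - [[-238,-220,0],[0,0,0],-1]
    - [[-272,-251,0],[0,0,0],-1]

```text
time: 2.0
tcp_pos: [0.3941, 0.2782, 0.2426]
tcp_rot: [[-0.938, 0.346, 0.001], [0.346, 0.938, 0.001], [-0.0, 0.001, -1.0]]
contact_force: [1.3, -0.4, -0.6]
finger_gap: 0.0001
finger_force: 0.0
```

Call:
apply_moves:
  series:
    - [[-34,-31,0],[0,0,0],-1]
    - [[-68,-63,0],[0,0,0],-1]
    - [[-102,-94,0],[0,0,0],-1]
    - [[-138,-128,0],[0,0,0],-1]
    - [[-138,-128,30],[0,0,0],-1]
    - [[-138,-128,62],[0,0,0],-1]
    - [[-138,-128,62],[0,0,0],-1]
    - [[-138,-128,62],[0,0,0],-1]

```text
time: 2.8
tcp_pos: [0.4782, 0.1122, 0.1803]
tcp_rot: [[-0.938, 0.346, -0.001], [0.346, 0.938, -0.001], [0.001, -0.001, -1.0]]
contact_force: [0.6, -0.1, 1.0]
finger_gap: -0.0002
finger_force: 0.0
```

```bash
python3 - <<'E'
from h import *
s=get_state();R=np.array(s['tcp_rot']);t=np.array(s['tcp_pos'])
print(s['time'],t,R.round(3),s['contact_force'],s['finger_gap'])
print(R.T@(np.array([.478,.112,.125])-t)*1000)
p=read_camera('scene');q=read_camera('wrist')
cv2.imwrite('pics/d.png',np.hstack([cv2.resize(p['image'][120:320,150:400],(400,320)),cv2.resize(q['image'],(400,320))])[:,:,::-1])
E
```

```text
2.8 [0.47818334 0.11224434 0.18031471] [[-0.938  0.346 -0.001]
 [ 0.346  0.938 -0.001]
 [ 0.001 -0.001 -1.   ]] [ 0.56658569 -0.08379731  1.00370894] -0.00016396994047980618
[ 4.46759255e-02 -2.37738979e-01  5.53150248e+01]
```

View pics/d.png

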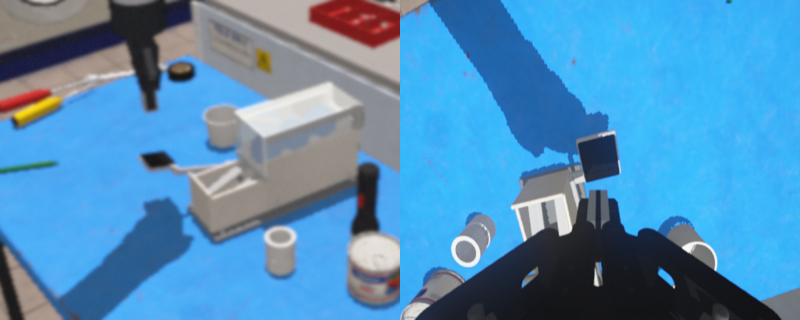

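The closed fingertips hang above the pad, which is in the middle right of the wrist view, and the body is clear of the pocket. I'll go down and press.

Call:
apply_moves:
  series:
    - [[0,0,30],[0,0,0],-1]
    - [[0,0,55],[0,0,0],-1]
    - [[0,0,65],[0,0,0],-1]
    - [[0,0,72],[0,0,0],-1]
    - [[0,0,78],[0,0,0],-1]
    - [[0,0,84],[0,0,0],-1]
    - [[0,0,90],[0,0,0],-1]
    - [[0,0,96],[0,0,0],-1]

```text
time: 3.7
tcp_pos: [0.4786, 0.1127, 0.0845]
tcp_rot: [[-0.938, 0.346, -0.0], [0.346, 0.938, 0.001], [0.0, 0.001, -1.0]]
contact_force: [-1.2, 1.3, 3.4]
finger_gap: 0.0002
finger_force: 1.7
```

Call:
apply_moves:
  series:
    - [[0,0,5],[0,0,0],-1]
    - [[0,0,10],[0,0,0],-1]
    - [[0,0,15],[0,0,0],-1]
    - [[0,0,20],[0,0,0],-1]
    - [[0,0,24],[0,0,0],-1]
    - [[0,0,28],[0,0,0],-1]
    - [[0,0,31],[0,0,0],-1]
    - [[0,0,31],[0,0,0],-1]

```text
time: 4.5
tcp_pos: [0.4788, 0.1119, 0.0529]
tcp_rot: [[-0.938, 0.347, 0.001], [0.347, 0.938, -0.001], [-0.001, -0.0, -1.0]]
contact_force: [-0.4, 0.9, 1.2]
finger_gap: -0.0001
finger_force: 0.5
```

```bash
python3 - <<'E'
from h import *
p=read_camera('scene');q=read_camera('top')
cv2.imwrite('pics/e.png',np.hstack([cv2.resize(p['image'][120:320,150:400],(400,320)),cv2.resize(q['image'][120:300,240:465],(400,320))])[:,:,::-1])
s=get_state();print(s['tcp_pos'],s['contact_force'])
E
```

```text
[0.47879011 0.1119398  0.0532457 ] [-0.78044368  0.249057    1.83838644]
```

View pics/e.png

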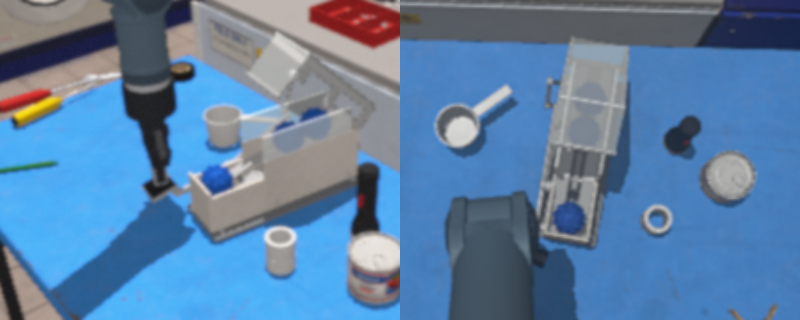

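The lid is up and the ball is already in the front pocket, with two balls held back. I'll press on to the stop and hold.

Call:
apply_moves:
  series:
    - [[0,0,2],[0,0,0],-1]
    - [[0,0,4],[0,0,0],-1]
    - [[0,0,5],[0,0,0],-1]
    - [[0,0,6],[0,0,0],-1]
    - [[0,0,6],[0,0,0],-1]
    - [[0,0,6],[0,0,0],-1]
    - [[0,0,6],[0,0,0],-1]
    - [[0,0,6],[0,0,0],-1]

```text
time: 5.4
tcp_pos: [0.4792, 0.1121, 0.0512]
tcp_rot: [[-0.938, 0.347, -0.001], [0.347, 0.938, 0.002], [0.002, 0.002, -1.0]]
contact_force: [-10.5, -2.0, 32.0]
finger_gap: -0.0001
finger_force: 16.9
```

Call:
apply_moves:
  series:
    - [[0,0,0],[0,0,0],-1]
    - [[0,0,0],[0,0,0],-1]
    - [[0,0,0],[0,0,0],-1]
    - [[0,0,0],[0,0,0],-1]
    - [[0,0,0],[0,0,0],-1]
    - [[0,0,0],[0,0,0],-1]
    - [[0,0,0],[0,0,0],-1]
    - [[0,0,0],[0,0,0],-1]

```text
time: 6.2
tcp_pos: [0.4792, 0.1121, 0.0512]
tcp_rot: [[-0.938, 0.347, -0.001], [0.347, 0.938, 0.002], [0.002, 0.002, -1.0]]
contact_force: [-10.9, -2.3, 32.3]
finger_gap: 0.0001
finger_force: 16.9
```

```bash
python3 - <<'E'
from h import *
for n in ['top','scene']:
    p=read_camera(n);C=cloud(p);o=outline_of(p,'ball_front')
    for k in o[:3]:
        q=C[k['pixels']];print(n,k['conf'],k['extent'],np.median(q,0).round(3))
E
```

```text
top 0.7 [325.4, 230.4, 342.8, 254.4] [0.52  0.02  0.086]
scene 0.75 [308.2, 140.7, 383.8, 201.0] [ 0.648 -0.009  0.219]
scene 0.59 [278.7, 221.6, 299.4, 240.6] [0.516 0.01  0.083]
```

The lever is at the hard stop with 32 N on it, and the ball is at its resting point. I'll raise slowly, about 25 mm/s and then slower.

Call:
apply_moves:
  series:
    - [[0,0,-3],[0,0,0],-1]
    - [[0,0,-5],[0,0,0],-1]
    - [[0,0,-7],[0,0,0],-1]
    - [[0,0,-9],[0,0,0],-1]
    - [[0,0,-11],[0,0,0],-1]
    - [[0,0,-13],[0,0,0],-1]
    - [[0,0,-15],[0,0,0],-1]
    - [[0,0,-17],[0,0,0],-1]

```text
time: 7.2
tcp_pos: [0.4785, 0.1121, 0.0644]
tcp_rot: [[-0.938, 0.346, -0.0], [0.346, 0.938, -0.0], [-0.0, -0.0, -1.0]]
contact_force: [-0.5, -0.7, 2.0]
finger_gap: 0.0001
finger_force: 0.9
```

Call:
apply_moves:
  series:
    - [[0,0,-2],[0,0,0],-1]
    - [[0,0,-4],[0,0,0],-1]
    - [[0,0,-6],[0,0,0],-1]
    - [[0,0,-8],[0,0,0],-1]
    - [[0,0,-10],[0,0,0],-1]
    - [[0,0,-12],[0,0,0],-1]
    - [[0,0,-14],[0,0,0],-1]
    - [[0,0,-16],[0,0,0],-1]

```text
time: 8.0
tcp_pos: [0.4791, 0.1124, 0.0807]
tcp_rot: [[-0.938, 0.346, 0.001], [0.346, 0.938, 0.0], [-0.001, 0.001, -1.0]]
contact_force: [1.1, -0.7, 1.7]
finger_gap: -0.0002
finger_force: 1.0
```

Call:
apply_moves:
  series:
    - [[0,0,-2],[0,0,0],-1]
    - [[0,0,-4],[0,0,0],-1]
    - [[0,0,-6],[0,0,0],-1]
    - [[0,0,-8],[0,0,0],-1]
    - [[0,0,-10],[0,0,0],-1]
    - [[0,0,-11],[0,0,0],-1]
    - [[0,0,-12],[0,0,0],-1]
    - [[0,0,-13],[0,0,0],-1]

```text
time: 8.8
tcp_pos: [0.4786, 0.1123, 0.0934]
tcp_rot: [[-0.938, 0.346, 0.0], [0.346, 0.938, 0.0], [-0.0, 0.0, -1.0]]
contact_force: [1.4, -0.0, 3.3]
finger_gap: -0.0001
finger_force: 1.1
```

Call:
apply_moves:
  series:
    - [[0,0,-1],[0,0,0],-1]
    - [[0,0,-2],[0,0,0],-1]
    - [[0,0,-3],[0,0,0],-1]
    - [[0,0,-4],[0,0,0],-1]
    - [[0,0,-5],[0,0,0],-1]
    - [[0,0,-6],[0,0,0],-1]
    - [[0,0,-7],[0,0,0],-1]
    - [[0,0,-8],[0,0,0],-1]

```text
time: 9.6
tcp_pos: [0.4773, 0.112, 0.1007]
tcp_rot: [[-0.938, 0.346, -0.002], [0.346, 0.938, -0.001], [0.002, -0.001, -1.0]]
contact_force: [0.3, 1.0, -0.2]
finger_gap: 0.0
finger_force: 0.0
```

Call:
apply_moves:
  series:
    - [[0,0,-1],[0,0,0],-1]
    - [[0,0,-2],[0,0,0],-1]
    - [[0,0,-3],[0,0,0],-1]
    - [[0,0,-4],[0,0,0],-1]
    - [[0,0,-5],[0,0,0],-1]
    - [[0,0,-6],[0,0,0],-1]
    - [[0,0,-7],[0,0,0],-1]
    - [[0,0,-8],[0,0,0],-1]

```text
time: 10.4
tcp_pos: [0.4785, 0.1122, 0.1094]
tcp_rot: [[-0.938, 0.346, 0.0], [0.346, 0.938, 0.0], [-0.0, 0.0, -1.0]]
contact_force: [-0.7, -0.5, 0.4]
finger_gap: 0.0002
finger_force: 0.0
```

```bash
python3 - <<'E'
from h import *
p=read_camera('scene');q=read_camera('top')
cv2.imwrite('pics/f.png',np.hstack([cv2.resize(p['image'][120:320,150:400],(400,320)),cv2.resize(q['image'][120:300,240:465],(400,320))])[:,:,::-1])
s=get_state();print(s['time'],s['tcp_pos'],s['contact_force'])
E
```

```text
10.5 [0.47862304 0.11223761 0.10943686] [-0.9628859  -0.01491597 -0.21396639]
```

View pics/f.png

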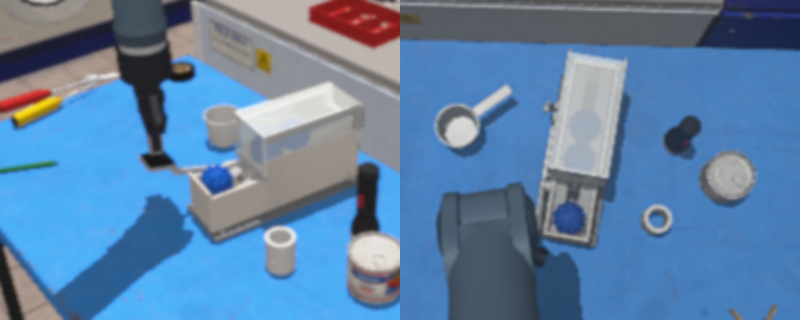

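The lid is shut, the lever is home, one ball lies in the pocket and the other two have rolled forward inside the case. I'll take the hand away and let things settle.

Call:
apply_moves:
  series:
    - [[0,0,-20],[0,0,0],-1]
    - [[0,0,-50],[0,0,0],-1]
    - [[0,0,-80],[0,0,0],-1]
    - [[0,0,-100],[0,0,0],-1]
    - [[0,0,-100],[0,0,0],-1]
    - [[0,0,-100],[0,0,0],-1]
    - [[0,0,-100],[0,0,0],-1]
    - [[0,0,-100],[0,0,0],-1]

```text
time: 11.3
tcp_pos: [0.4774, 0.1118, 0.2077]
tcp_rot: [[-0.938, 0.346, -0.003], [0.346, 0.938, -0.001], [0.002, -0.002, -1.0]]
contact_force: [0.7, 0.3, 0.5]
finger_gap: 0.0001
finger_force: 0.0
```

```bash
python3 - <<'E'
from h import *
p=read_camera('scene');C=cloud(p)
for k in outline_of(p,'ball_front')[:3]: print(k['conf'],k['extent'],np.median(C[k['pixels']],0).round(3))
m=(abs(C[...,0]-.478)<.035)&(abs(C[...,1]-.112)<.035)&(C[...,2]>.05)&(C[...,2]<.12)
print(C[m].mean(0))
l=outline_of(p,'lid_cover');print(np.percentile(C[l[0]['pixels']][:,2],[5,50,95,99]))
print(job_done())
E
```

```text
0.66 [276.6, 225.1, 297.3, 241.9] [0.516 0.01  0.083]
[0.47657161 0.10767435 0.08402005]
[0.08815827 0.14990463 0.15219749 0.15286461]
the job is handed in; nothing more can be done
None
```

I served one ball into the pocket, let the lid down gently and took the hand clear; the other two balls were still in the case, and the job was handed in at about 11 s with no verdict shown.

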